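Close up the row of sample jars in the feed lane and shut the keeper bolt

ROBOT

A 6-joint arm with a two-finger parallel gripper is mounted at the origin on a cart in front of the work surface, level with it; the furniture and walls round the work are solid. World frame = base frame: x ahead of the robot, y to its left, z up, the work surface at z = 0. Lengths are in m, angles in degrees, forces in N, time in s.
With the tool pointing down it reaches from about 0.3 to 0.75 m from the base axis. Payload 8.5 kg.
Tool frame: the origin (TCP) lies on the centre line of the jaws, within the pads' length; the fingertips stand env.tips_ahead ahead of it and the grasp point (between the pads) lies 8 mm behind it (env.tips_ahead is the distance from the TCP to the fingertips, in m); z points along the fingers, y is the direction in which the jaws open and shut (so a half turn about z gives the same grasp; the last joint's range is limited). The gripper opens to 85 mm and grips with 20 to 120 N. Pads are 22 mm wide; open, the fingers measure 114 mm over their backs; the gripper's body (76 mm by 85 mm) begins 54 mm behind the grasp point. The pads swing forward as they close: fully open they stand 13 mm farther back than shut.
Start: joints at [64.154, 21.807, 74.336, -0, 83.858, -12.336], TCP at [0.128, 0.535, 0.219] pointing down, gripper open.
Joint ranges: [-178.18, 178.18], [-50.72, 133.34], [12.68, 142.11], [-81.47, 261.47], [9.98, 163.14], [-165.26, 165.26]. Speed limits (degrees/s): [136.94, 136.94, 180, 180, 180, 180].

INTERFACE

Orientations are given as a 3x3 rotation matrix whose columns are the frame's x, y, z axes.
In Python, from rig import env gives the robot as it stands.
- The arm moves only by the tool servo_tool, never from a script. Its argument "commands" is a list of rows, each an object with "linear": the shift along the tool's x, y, z in mm, a list of three; "angular": the turn, a rotation vector about the tool's x, y, z in degrees, a list of three; "gripper": the opening, from -1 (shut) to 1 (fully open). In form: [{"linear": [x, y, z], "angular": [rx, ry, rz], "gripper": gripper}, ...]. A call has 1 to 20 rows; each row is the pose to reach, as a shift and turn from the pose commanded when the call began, along the tool's axes at that moment; what a row does not reach only later rows make up. A row lasts 1/10 s, in which the tool goes at most 50 mm and 8.59 degrees, less where a joint would pass 70% of its speed; a pose out of reach is approached as far as the arm can. A call with a gripper value outside its range is refused whole. The fingers move at their own pace and stop on an object; "force" is the grip in N (left out, the last holds). Time passes only in rows, so rows that repeat a pose let the fingers close. It gives the time, the measured TCP pose, the force and the opening at its end, in the units of the state.
- env.observe(): the state, without advancing time (a new reading comes with each control period).
- env.get_image(name): name is "scene" or "top" or "wrist"; returns a dict with "frame" (384x512x3 uint8, blue, green, red), "fx", "fy", "cx", "cy" (pixels), "k1" (the pictures are not rectified: a ray, as slopes to the right and down, at radius r is drawn at 1 + k1 r^2 times it, then the intrinsics apply), "cam_to_world" (4x4, takes a point from camera to world coordinates); the wrist camera has in their place "T_tool_cam" (4x4, takes a point from camera to tool coordinates, whose origin is the TCP and whose axes are the flange's). Camera axes: x right, y up, looking along -z (the intrinsics and any distortion apply to the point x, -y, -z); pixel columns grow to the right and rows downward; lengths in m; the calibration is good to about 2 mm. A picture is of the moment at which its call begins: read the wrist's pose just before it. There is no depth.
- env.close_job(): hands the job in, once; it reports no verdict.
Trained networks look in a picture, given as the dict that the camera call returned (one of the last four; its "shot" number tells which), for a name from the list of things; names that differ only in an ending like _2 or _b are one class to them, and where a whole thing is asked for, a point or a joint stands for the part that bears it (a point fixed in the world has none). Each returns a list of dicts, best first, with "confidence" (0 to 1); they miss things now and then, are a little off and sometimes report something else, mostly with a low value. They report only what shows in the picture. A call takes as long as a camera call. They do not tell look-alikes from the thing itself.
- env.trace(picture, query): "pixels" (384x512 bool, what is visible of it) and "extent" ([left, top, right, bottom] in pixels, round what is visible of it).
The state is a dict: "time_s": time; "q": joint angles; "qvel": joint speeds; "joint_efforts": joint torques, N m; "position": TCP position; "tool_rot": TCP orientation; "ft_force": force on the tool from outside, world axes, zero at the start; "wrist_torque": the same for the moment, N m; "grip_width": finger opening in m.
Only numpy, scipy, OpenCV 4.12 (cv2) and the standard library are available. Lean on these libraries where they do the work, as an engineer would, in place of code of your own. Each camera call takes 0.05 s, during which the arm holds its last target.

TASK

Push the four brown jars that stand in the metal lane along it as one row, steadily and from behind, until the front jar stands against the end stop and all four touch. Then push the keeper bolt by its upright black pin, fully across behind the last jar, so that the row cannot slip back. Use pushes only: lift or tip nothing, and leave everything else on the bench where it stands.

Things in the scene. Friction and masses are not known exactly. Their poses are not given: they have to be found in the camera images.
- lane: Fixed aluminium feed lane on a bracket, 303 x 70 mm. Origin: under its plate, 160 mm above the bench, 120 mm before the stop; x along it to the stop (about the robot's right), y left of that, z up. Slippery floor z = 8 mm, guide tops 26, 42 mm clear between guides, centred on y = 0. Open end x = -158. Keeper housing: x -61 to -26, y -82 to -24, top 43. Ledge y 35 to 95, x 30 to 140.
- stop_face (a point): Middle of the lower edge of the end stop's rubber face, on the lane's floor (lane x = 120 mm). The stop block rises 44 mm above the floor.
- keeper (a joint): Keeper bolt, a steel tongue with an upright pin: 0 m = drawn back clear of the lane, 0.030 m = fully shut across it. Slides along the lane's +y (away from the robot), needs 1 to 3 N, stays where it is left. Shut, its face towards the jars is at lane x = -38 mm, 3 to 6 mm behind the last jar when the row is home. Tongue: lane z 28 to 39 mm; it cannot pass a jar.
- keeper_pin (a point): Middle of the black upright pin on the keeper bolt, at lane z = 67 mm; moves with the bolt. The pin is a cylinder 15 mm across, lane z 47 to 85 mm. Drawn back it stands at lane x = -44, y = -70 mm, on the lane's side nearest the robot.
- jar_1: Front jar of the row, nearest the stop: brown glass with a black screw cap, 39 mm across, 68 mm tall, 60 to 110 g. Origin: centre of its underside; z up. It stands in the lane 40 to 75 mm short of its home, where its origin is at lane x = 101 mm.
- jar_2: Second jar of the row, alike; touches jar_1 (within 1 mm). Home: origin at lane x = 63 mm.
- jar_3: Third jar of the row, alike. Home: origin at lane x = 24 mm.
- jar_4: Last jar of the row, the one to push on, alike. Home: origin at lane x = -15 to -13 mm, so its back is at about lane x = -34 mm. Glass body 20 mm in radius, upright to about 50 mm above its underside, cap above.
- burette_stand_1: Fixed burette stand on the left, in the arm's way: a white base plate and a steel rod 12 mm across, 632 mm tall, which stands at world x = 0.325, y = 0.50 m (35 mm nearer the robot than this origin). A like stand straight ahead has its rod at world x = 0.305, y = 0.01 m, 712 mm tall, and two burettes in its clamp.
- reagent_rack: Fixed wooden shelf rack over the back of the bench: lower board from world x = 0.602 m on, underside 416 mm and top 450 mm above the bench; square 24 mm upright at world x = 0.589, y = 0.28 m, to which the lane's bracket is clamped. Fixed bottles, flasks and cylinders up to 212 mm tall stand on the bench round and under the lane.
- spare_jar: An identical jar that stands on the ledge behind the lane, not in the row; stays where it is. Origin: centre of its underside.
- cap: Black screw cap lying on the same ledge, 43 mm across, 17 mm tall; stays where it is. Origin: centre of its underside.
- clear_bottle: Clear glass reagent bottle with a narrow neck, 51 mm across, 115 mm tall, on the bench beyond the lane's stop end; stays where it is. Origin: centre of its underside.
- timer: White kitchen-type timer lying on the bench, 62 x 62 x 19 mm, straight ahead of the robot; stays where it is. Origin: centre of its underside.
- forceps: Steel forceps lying on the bench, 134 mm long (along y), 9 mm high, straight ahead; stay where they are. Origin: centre of the underside.
- notebook: Green hard-cover notebook lying flat on the bench, 151 (its x) x 108 x 10 mm, ahead on the right; stays where it is. Origin: centre of its underside.
Things that resemble listed ones, but are neither listed nor needed, are in the scene too. What is shaped like the jar_4 but blue is not meant.

How it is judged (in metres and radians):
On the way, in this order (a step that is already met when the one before it is completed fails the run):
1. the row of jars stands home against the stop, with the keeper bolt still drawn back (x of jar_1 in the frame of lane above 0.0975 m and x of jar_4 in the frame of lane above -0.0185 m and y of jar_1 in the frame of lane between -0.004 and 0.004 m and z of each of jar_1, jar_2, jar_3, jar_4 in the frame of lane below 0.012 m and angle between each of jar_1, jar_2, jar_3, jar_4's own z axis and vertical below 0.1 rad and y of jar_2 in the frame of lane between -0.004 and 0.004 m and y of jar_3 in the frame of lane between -0.004 and 0.004 m and y of jar_4 in the frame of lane between -0.004 and 0.004 m and value of joint keeper below 0.012 m), for 0.2 s.
2. the keeper bolt is shut behind the last jar (x of jar_1 in the frame of lane above 0.0975 m and x of jar_4 in the frame of lane above -0.0185 m and value of joint keeper above 0.026 m), for 0.2 s.
At the end, for the whole second after the job is handed in: all four jars stand upright on the lane's floor between the guides, the front one within 3 mm and the last one within 4 mm of home (so the row touches), and the keeper bolt is shut to within 4 mm; everything is at rest (all of step 2 and y of jar_1 in the frame of lane between -0.004 and 0.004 m and z of each of jar_1, jar_2, jar_3, jar_4 in the frame of lane below 0.012 m and angle between each of jar_1, jar_2, jar_3, jar_4's own z axis and vertical below 0.1 rad and y of jar_2 in the frame of lane between -0.004 and 0.004 m and y of jar_3 in the frame of lane between -0.004 and 0.004 m and y of jar_4 in the frame of lane between -0.004 and 0.004 m and linear speed of each of jar_1, jar_2, jar_3, jar_4 below 0.02 m/s).
It fails at once if a jar of the row is lifted more than 10 mm or tipped (z of any of jar_1, jar_2, jar_3, jar_4 in the frame of lane above 0.018 m or angle between any of jar_1, jar_2, jar_3, jar_4's own z axis and vertical above 0.35 rad).
It fails at once if a jar of the row is shot along the lane (over 0.35 m/s) (linear speed of any of jar_1, jar_2, jar_3, jar_4 above 0.35 m/s).
It fails at once if something else on the bench is shifted by more than 20 mm (distance of any of spare_jar, clear_bottle, cap, forceps, timer, notebook from where it was at the start of the episode above 0.02 m).
It also fails if it takes over 45 s, if anything falls off the work surface, if the arm or the gripper's body presses on something with over 40 N, if the wrist force passes 120 N, or if a joint passes its speed limit or range.

## Working session

There is one attempt and no reset: what is moved stays moved. The work goes in short steps, Python scripts to look and compute and a tool call to move; the robot and the scene stay as the last step left them, time stands still between calls to the robot, and variables do not carry over. Pictures are saved under pics/ and viewed, and the job is handed in when it is done.

Besides the shell and the picture viewer there is one more tool, called as a command line: name --argument value ..., lists and objects as JSON in quotes. servo_tool: Moves the arm, as the interface text tells. Its arguments: {"type":"object","properties":{"commands":{"type":"array","items":{"type":"object","properties":{"linear":{"type":"array","items":{"type":"number"}},"angular":{"type":"array","items":{"type":"number"}},"gripper":{"type":"number"}}}},"force":{"type":"number"}},"required":["commands"]}

```bash
mkdir -p pics; ls; cat > h.py <<'E'
import numpy as np, cv2
from rig import env
def ray(p,uv):
    # returns origin, dir in world (or tool if wrist -> need pose)
    T=p["M"]; x=(uv[0]-p["cx"])/p["fx"]; y=(uv[1]-p["cy"])/p["fy"]
    xu,yu=x,y
    for _ in range(20):
        r2=xu*xu+yu*yu; xu=x/(1+p["k1"]*r2); yu=y/(1+p["k1"]*r2)
    d=T[:3,:3]@np.array([xu,-yu,-1.]); return T[:3,3],d/np.linalg.norm(d)
def proj(p,X):
    T=np.linalg.inv(p["M"]); c=T[:3,:3]@np.asarray(X)+T[:3,3]
    a=c[0]/-c[2]; b=-c[1]/-c[2]; s=1+p["k1"]*(a*a+b*b)
    return np.array([p["fx"]*a*s+p["cx"],p["fy"]*b*s+p["cy"]])
def get(name):
    o=env.observe(); p=env.get_image(name)
    if name=="wrist":
        W=np.eye(4);W[:3,:3]=o["tool_rot"];W[:3,3]=o["position"];p["M"]=W@np.array(p["T_tool_cam"])
    else: p["M"]=np.array(p["cam_to_world"])
    return p
def onplane(p,uv,z):
    o,d=ray(p,uv); return o+d*(z-o[2])/d[2]
E
python3 - <<'E'
from h import *
o=env.observe();print(o, env.tips_ahead)
for n in ["scene","top","wrist"]:
    p=get(n);cv2.imwrite(f"pics/{n}0.png",p["frame"]);print(n,p["M"].round(3).tolist(),p["fx"],p["k1"])
    for q in ["jar_1","keeper","lane"]:
        for r in env.trace(p,q): print(q,r["confidence"],r["extent"])
E
```

```text
pics
{'time_s': 0.0, 'q': array([ 6.41553282e+01,  2.18403643e+01,  7.43859364e+01, -1.61758759e-03,
        8.38582568e+01, -1.23364377e+01]), 'qvel': array([ 0.03640628, -0.02104661,  0.05600907,  0.02903299,  0.01745207,
       -0.08517234]), 'joint_efforts': array([ 1.79918403e-03, -4.48479187e+01, -2.31282663e+01, -7.29929388e-05,
        4.77206020e-03,  2.06611577e-05]), 'position': array([0.1283439 , 0.53448419, 0.2180107 ]), 'tool_rot': array([[-9.72336983e-01,  2.33581699e-01, -6.18090519e-04],
       [ 2.33582339e-01,  9.72336101e-01, -1.34043277e-03],
       [ 2.87891162e-04, -1.44772739e-03, -9.99998911e-01]]), 'ft_force': array([-0.66883289, -0.3834401 , -0.25896001]), 'wrist_torque': array([ 0.02147519, -0.00119965,  0.014967  ]), 'grip_width': 0.08543383231647278} 0.011
scene [[-0.778, 0.555, -0.293, 0.176], [-0.628, -0.68, 0.378, 0.744], [0.01, 0.478, 0.878, 1.349], [0.0, 0.0, 0.0, 1.0]] 445.2589227794884 -0.16013622037536054
jar_1 0.63 [258.8, 216.4, 271.7, 237.5]
jar_1 0.62 [286.2, 184.9, 298.1, 207.6]
jar_1 0.6 [188.6, 282.2, 203.9, 297.6]
jar_1 0.5 [265.9, 204.7, 279.8, 225.4]
jar_1 0.45 [273.0, 196.1, 286.1, 206.2]
keeper 0.5 [285.6, 226.4, 293.2, 236.3]
lane 0.74 [231.6, 164.2, 316.5, 253.6]
top [[0.006, 1.0, -0.024, 0.53], [-1.0, 0.006, 0.003, 0.233], [0.003, 0.024, 1.0, 1.059], [0.0, 0.0, 0.0, 1.0]] 363.09614934828636 0.0193305517763865
jar_1 0.74 [207.4, 214.2, 225.5, 236.5]
jar_1 0.7 [130.1, 193.4, 147.9, 205.6]
jar_1 0.67 [242.0, 222.9, 257.0, 231.7]
jar_1 0.62 [224.8, 216.9, 243.7, 235.0]
jar_1 0.55 [255.7, 219.4, 274.5, 233.1]
keeper 0.55 [222.1, 239.1, 224.6, 261.7]
lane 0.79 [182.5, 187.0, 305.3, 261.2]
wrist [[0.232, -0.935, -0.267, 0.061], [0.973, 0.223, 0.064, 0.551], [0.0, -0.275, 0.962, 0.375], [0.0, 0.0, 0.0, 1.0]] 292.59166589018156 -0.02928517270074942
```

```bash
python3 - <<'E'
import cv2
a=cv2.imread("pics/top0.png");cv2.imwrite("pics/top0c.png",cv2.resize(a[150:300,130:330],(800,600),interpolation=cv2.INTER_CUBIC))
a=cv2.imread("pics/scene0.png");cv2.imwrite("pics/scene0c.png",cv2.resize(a[140:290,180:380],(800,600),interpolation=cv2.INTER_CUBIC))
E
```

```text
(no output)
```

View pics/top0.png

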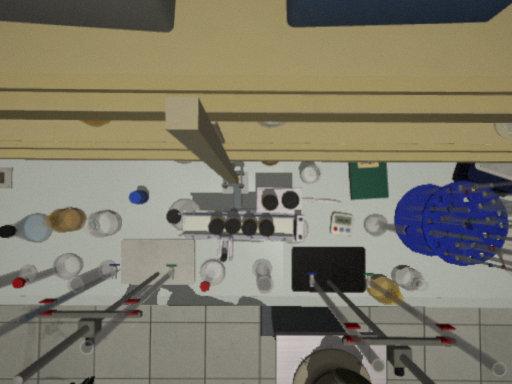

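View pics/top0c.png

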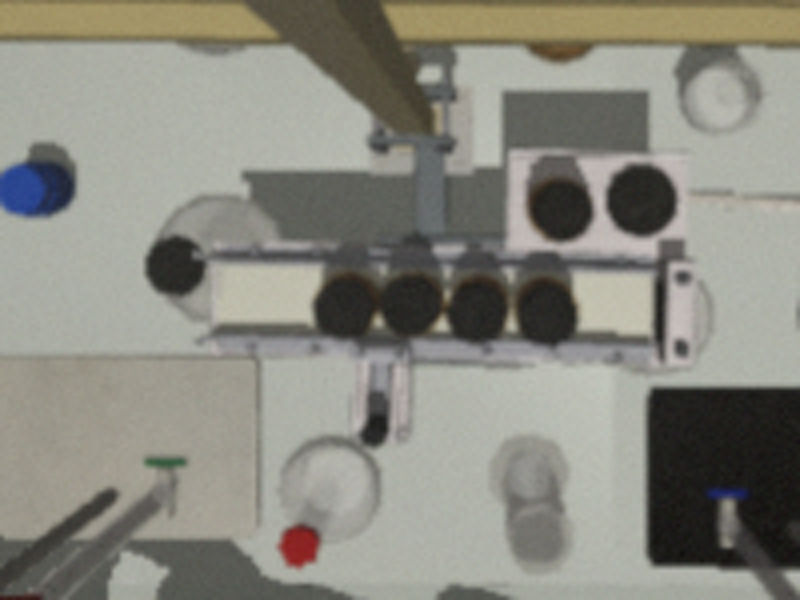

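View pics/scene0.png

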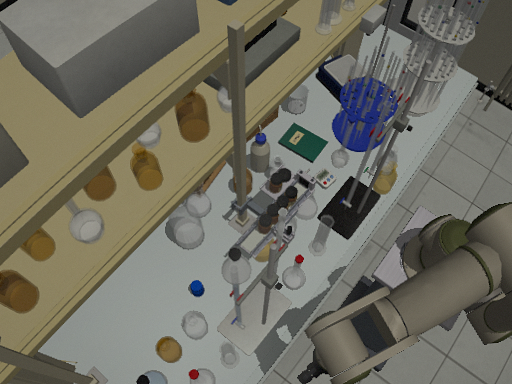

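View pics/scene0c.png

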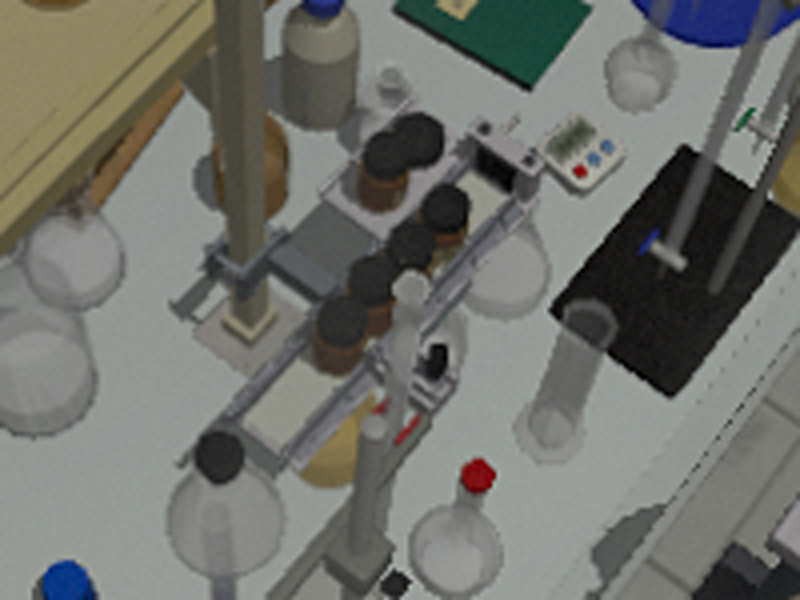

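View pics/wrist0.png

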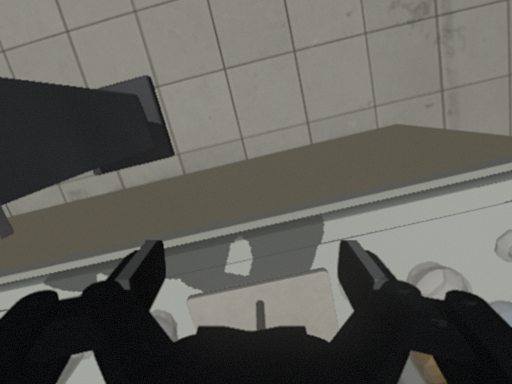

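```bash
cat >> h.py <<'E'
def crop(uv): return np.array([uv[0]/4+130-0.375,uv[1]/4+150-0.375])
def L2W(P,X):
    c,s=np.cos(P[2]),np.sin(P[2]); X=np.asarray(X)
    return np.array([P[0]+c*X[0]-s*X[1],P[1]+s*X[0]+c*X[1],0.16+X[2]])
E
python3 - <<'E'
from h import *
from scipy.optimize import least_squares
t=get("top")
J=[onplane(t,crop(c),0.236) for c in [(346,306),(411,303),(477,309),(547,311)]]
for j in J: print(j.round(4))
pin=onplane(t,crop((375,430)),0.245);print("pin",pin)
# correspondences (lane pt, crop px)
C=[((-44,-70,85),(375,430)),((-158,21,8),(213,262)),((-158,-21,8),(213,326)),((120,30,52),(667,262)),((120,-30,52),(667,362))]
def res(P):
    r=[ (proj(t,L2W(P,np.array(a)/1000))-crop(b)) for a,b in C]
    for c in [(346,306),(411,303),(477,309),(547,311)]:
        w=onplane(t,crop(c),0.236); d=-np.sin(P[2])*(w[0]-P[0])+np.cos(P[2])*(w[1]-P[1]); r.append([d*300*2,0])
    return np.concatenate(r)
s=least_squares(res,[0.5,0.25,-1.57]);P=s.x;print(P,np.degrees(P[2]));print((res(P)*4).reshape(-1,2).round(1))
for w in J:
    c,sn=np.cos(P[2]),np.sin(P[2]);d=w[:2]-P[:2];print((c*d[0]+sn*d[1],-sn*d[0]+c*d[1]))
def draw(p,off,name):
    im=cv2.resize(p["frame"][off[1]:off[1]+150,off[0]:off[0]+200],(800,600),interpolation=cv2.INTER_CUBIC)
    def ln(a,b,col):
        q=[tuple(int(v) for v in (proj(p,L2W(P,np.array(x)/1000))-off+.375)*4) for x in (a,b)]; cv2.line(im,q[0],q[1],col,1)
    for y in (21,-21):ln((-158,y,26),(120,y,26),(0,255,0)); ln((-158,y,8),(120,y,8),(0,0,255))
    ln((-158,-21,8),(-158,21,8),(0,0,255)); ln((120,-21,8),(120,21,8),(0,0,255)); ln((120,-30,52),(120,30,52),(255,0,0))
    for a,b in [((-61,-82),(-26,-82)),((-61,-24),(-26,-24)),((-61,-82),(-61,-24)),((-26,-82),(-26,-24))]: ln((*a,43),(*b,43),(255,255,0))
    for a,b in [((30,35),(140,35)),((30,95),(140,95)),((30,35),(30,95)),((140,35),(140,95))]: ln((*a,8),(*b,8),(255,0,255))
    ln((-44,-70,47),(-44,-70,85),(0,255,255))
    cv2.imwrite(name,im)
draw(t,np.array([130,150]),"pics/ovt.png")
draw(get("scene"),np.array([180,140]),"pics/ovs.png")
E
```

```text
[0.4748 0.3113 0.236 ]
[0.4767 0.2746 0.236 ]
[0.4735 0.2373 0.236 ]
[0.4726 0.1977 0.236 ]
pin [0.4064846  0.29365276 0.245     ]
[ 0.47404462  0.24491218 -1.59641237] -91.46769143661372
[[ 5.3  2.4]
 [-5.  -4.1]
 [-7.5  0.7]
 [ 4.7 -1.9]
 [ 1.7  1.5]
 [-2.4  0. ]
 [ 4.5  0. ]
 [-0.8  0. ]
 [-0.5  0. ]]
(np.float64(-0.06638317418402402), np.float64(-0.000985470130107575))
(np.float64(-0.029739222771553768), np.float64(0.001859787545708032))
(np.float64(0.007658076600222851), np.float64(-0.00034411713707700444))
(np.float64(0.047250202375404005), np.float64(-0.00021516747871614793))
```

View pics/ovt.png

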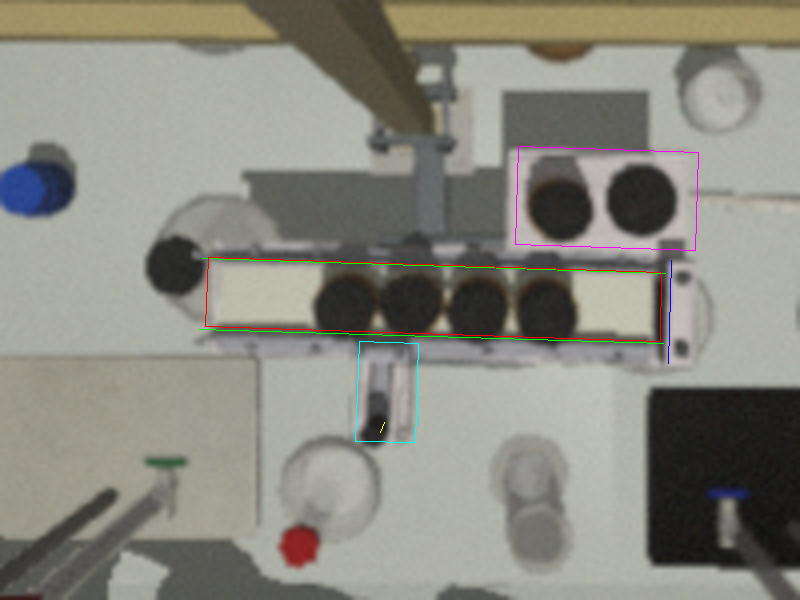

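View pics/ovs.png

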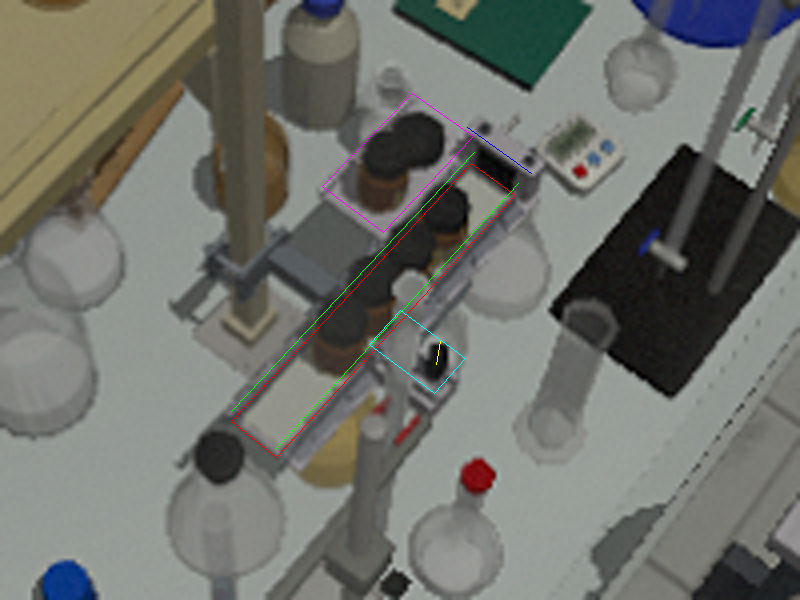

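```bash
python3 - <<'E'
from h import *
p=get("scene")
im=p["frame"].copy()
def pl(pts,c):
    q=[tuple(int(v) for v in proj(p,x)) for x in pts]; print(q)
    for a,b in zip(q,q[1:]): cv2.line(im,a,b,c,1)
for z in (0,.2,.4): print(z,proj(p,[0,0,z]))
pl([[0.02,0.02,.2],[.02,.02,.6]],(0,0,255))
pl([[.128,.535,.22],[.128,.535,.4]],(0,255,0))
pl([[.325,.5,0],[.325,.5,.632]],(255,0,0)); pl([[.305,.01,0],[.305,.01,.6]],(255,0,0))
a=np.radians(64.15)
for z in(.3,.45): pl([[.128-.45*np.cos(a),.535-.45*np.sin(a),z],[.128,.535,z]],(0,255,255))
im=cv2.resize(im,(800,600));cv2.imwrite("pics/arm.png",im)
E
```

```text
0 [434.72198338 263.22767304]
0.2 [459.60927127 239.83647787]
0.4 [491.37683811 209.12025456]
[(450, 240), (521, 168)]
[(319, 364), (331, 354)]
[(262, 322), (272, 245)]
[(356, 212), (411, 96)]
[(475, 276), (324, 360)]
[(504, 256), (335, 350)]
```

View pics/arm.png

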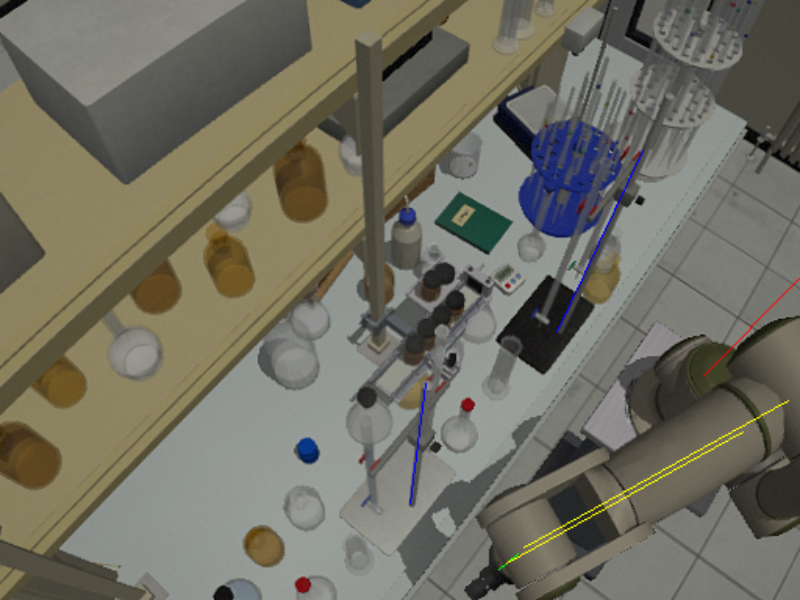

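servo_tool --commands '[{"linear": [-20,-16,-20],"angular": [0,0,8],"gripper": -1},{"linear": [-40,-33,-40],"angular": [0,0,16],"gripper": -1},{"linear": [-60,-50,-60],"angular": [0,0,24],"gripper": -1},{"linear": [-80,-66,-80],"angular": [0,0,32],"gripper": -1},{"linear": [-100,-82,-100],"angular": [0,0,40],"gripper": -1},{"linear": [-120,-98,-100],"angular": [0,0,48],"gripper": -1},{"linear": [-140,-115,-100],"angular": [0,0,56],"gripper": -1},{"linear": [-160,-132,-100],"angular": [0,0,64],"gripper": -1},{"linear": [-180,-148,-100],"angular": [0,0,72],"gripper": -1},{"linear": [-196,-164,-100],"angular": [0,0,78],"gripper": -1},{"linear": [-196,-164,-100],"angular": [0,0,78],"gripper": -1}]'

```text
time_s: 1.85
position: [0.2817, 0.3281, 0.3188]
tool_rot: [[0.031, 1.0, 0.0], [1.0, -0.031, -0.0], [-0.0, 0.0, -1.0]]
ft_force: [0.8, 0.8, 0.2]
grip_width: 0.0001
```

```bash
python3 - <<'E'
from h import *
o=env.observe();print(o['time_s'],o['q'].round(1),o['position'],o['tool_rot'].round(3).tolist(),o['ft_force'])
for n in ["scene","wrist"]:
    p=get(n);cv2.imwrite(f"pics/{n}1.png",p["frame"])
E
```

```text
1.85 [33.6  6.2 79.2 -0.  94.5 35.4] [0.28169963 0.32812911 0.31875768] [[0.031, 1.0, 0.0], [1.0, -0.031, -0.0], [-0.0, 0.0, -1.0]] [0.79595317 0.8074954  0.19197547]
```

View pics/scene1.png

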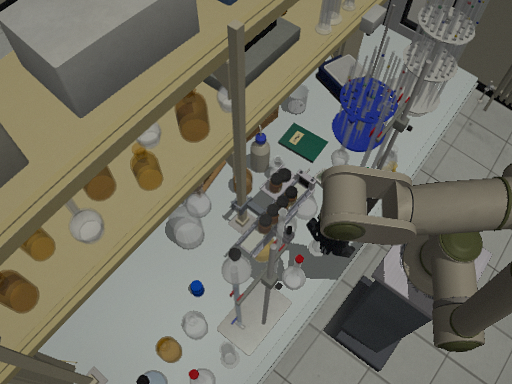

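View pics/wrist1.png

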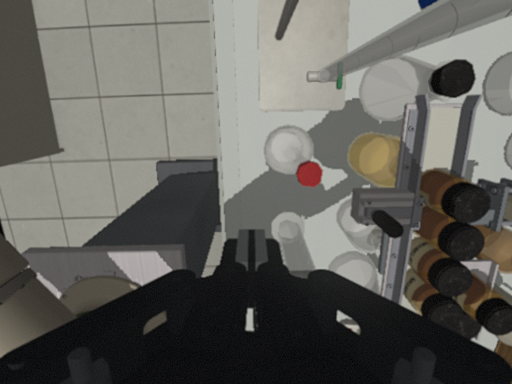

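servo_tool --commands '[{"linear": [4,32,0],"angular": [0,0,0],"gripper": -1},{"linear": [8,64,0],"angular": [0,0,0],"gripper": -1},{"linear": [12,96,0],"angular": [0,0,0],"gripper": -1},{"linear": [16,128,0],"angular": [0,0,0],"gripper": -1},{"linear": [20,160,0],"angular": [0,0,0],"gripper": -1},{"linear": [23,191,0],"angular": [0,0,0],"gripper": -1},{"linear": [23,191,0],"angular": [0,0,0],"gripper": -1},{"linear": [23,191,0],"angular": [0,0,0],"gripper": -1}]'

```text
time_s: 2.75
position: [0.4719, 0.3483, 0.318]
tool_rot: [[0.024, 1.0, -0.001], [1.0, -0.024, -0.0], [-0.0, -0.001, -1.0]]
ft_force: [-0.6, -0.3, -0.0]
grip_width: 0.0002
```

```bash
python3 - <<'E'
from h import *
o=env.observe();print(o['time_s'],o['q'].round(1),o['position'],o['tool_rot'].round(3).tolist(),o['ft_force'])
for n in ["scene","wrist"]:
    p=get(n);cv2.imwrite(f"pics/{n}2.png",p["frame"])
    if n=="wrist": np.save("w2.npy",{k:p[k] for k in ("M","fx","fy","cx","cy","k1","frame")},allow_pickle=True);print(p["M"].round(3))
E
```

```text
2.75 [ 24.9  23.1  56.1   0.  100.8  26.3] [0.47188939 0.34832538 0.31797288] [[0.024, 1.0, -0.001], [1.0, -0.024, -0.0], [-0.0, -0.001, -1.0]] [-0.56545464 -0.34851778 -0.03016424]
[[ 1.     0.022  0.007  0.474]
 [-0.023  0.961  0.274  0.418]
 [-0.001 -0.274  0.962  0.475]
 [ 0.     0.     0.     1.   ]]
```

View pics/scene2.png

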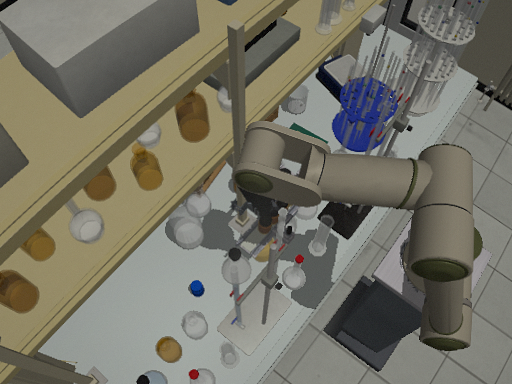

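View pics/wrist2.png

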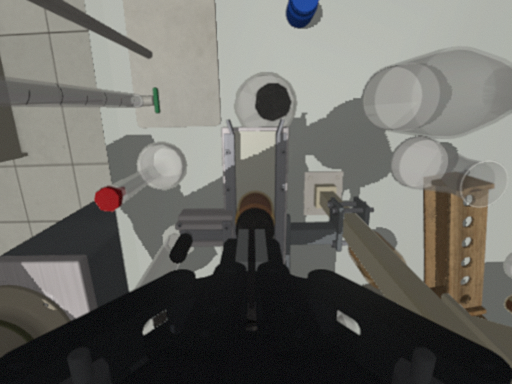

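```bash
cat >> h.py <<'E'
def ov(p,P,off,name,sc=4,w=200,h=150):
    off=np.array(off); k=(sc-1)/2/sc
    im=cv2.resize(p["frame"][off[1]:off[1]+h,off[0]:off[0]+w],(w*sc,h*sc),interpolation=cv2.INTER_CUBIC)
    def ln(a,b,col):
        q=[tuple(int(v) for v in (proj(p,L2W(P,np.array(x)/1000))-off+k)*sc) for x in (a,b)]; cv2.line(im,q[0],q[1],col,1)
    for y in (21,-21):ln((-158,y,26),(120,y,26),(0,255,0)); ln((-158,y,8),(120,y,8),(0,0,255))
    ln((-158,-21,8),(-158,21,8),(0,0,255)); ln((120,-21,8),(120,21,8),(0,0,255)); ln((120,-30,52),(120,30,52),(255,0,0))
    for a,b in [((-61,-82),(-26,-82)),((-61,-24),(-26,-24)),((-61,-82),(-61,-24)),((-26,-82),(-26,-24))]: ln((*a,43),(*b,43),(255,255,0))
    for a,b in [((30,35),(140,35)),((30,95),(140,95)),((30,35),(30,95)),((140,35),(140,95))]: ln((*a,8),(*b,8),(255,0,255))
    ln((-44,-70,47),(-44,-70,85),(0,255,255))
    cv2.imwrite(name,im)
E
python3 - <<'E'
from h import *
p=np.load("w2.npy",allow_pickle=True).item()
ov(p,[ 0.47404462,0.24491218,-1.59641237],(150,110),"pics/ovw.png")
E
```

```text
(no output)
```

View pics/ovw.png

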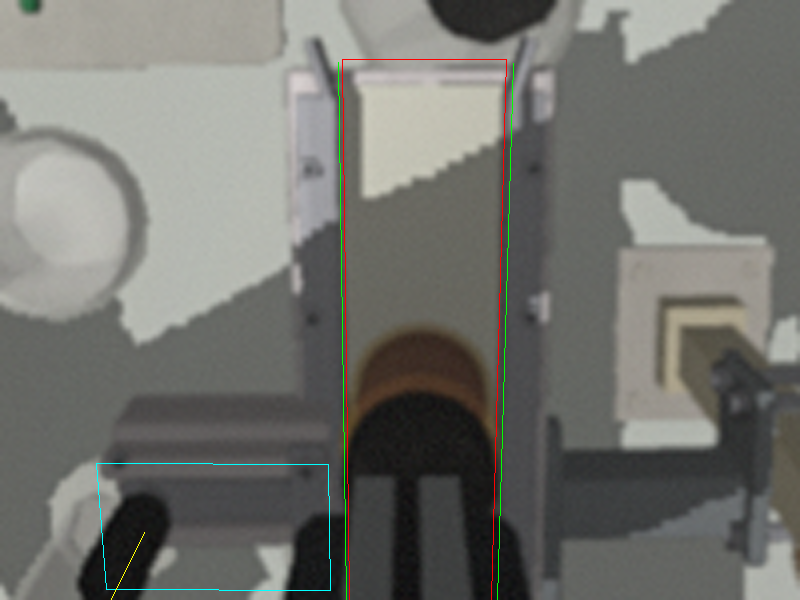

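servo_tool --commands '[{"linear": [14,5,10],"angular": [0,0,0],"gripper": -1},{"linear": [14,5,30],"angular": [0,0,0],"gripper": -1},{"linear": [14,5,50],"angular": [0,0,0],"gripper": -1},{"linear": [14,5,70],"angular": [0,0,0],"gripper": -1},{"linear": [14,5,85],"angular": [0,0,0],"gripper": -1},{"linear": [14,5,95],"angular": [0,0,0],"gripper": -1},{"linear": [14,5,105],"angular": [0,0,0],"gripper": -1},{"linear": [14,5,110],"angular": [0,0,0],"gripper": -1},{"linear": [14,5,110],"angular": [0,0,0],"gripper": -1}]'

```text
time_s: 3.75
position: [0.4775, 0.3614, 0.2082]
tool_rot: [[0.026, 1.0, -0.001], [1.0, -0.026, -0.0], [-0.0, -0.001, -1.0]]
ft_force: [0.4, -0.7, -0.9]
grip_width: -0.0001
```

```bash
python3 - <<'E'
from h import *
o=env.observe();print(o['time_s'],o['q'].round(1),o['position'],o['tool_rot'].round(3).tolist(),o['ft_force'])
for n in ["scene","top","wrist"]:
    p=get(n)
    if n=="wrist": ov(p,[.474,.2475,-1.596],(150,110),"pics/w3.png")
    elif n=="top":ov(p,[.474,.2475,-1.596],(130,150),"pics/t3.png")
    else: cv2.imwrite(f"pics/{n}3.png",p["frame"])
E
```

```text
3.75 [25.8 27.2 67.2  0.  85.7 27.3] [0.47748763 0.36144247 0.20817696] [[0.026, 1.0, -0.001], [1.0, -0.026, -0.0], [-0.0, -0.001, -1.0]] [ 0.38758159 -0.65981661 -0.88260458]
```

View pics/w3.png

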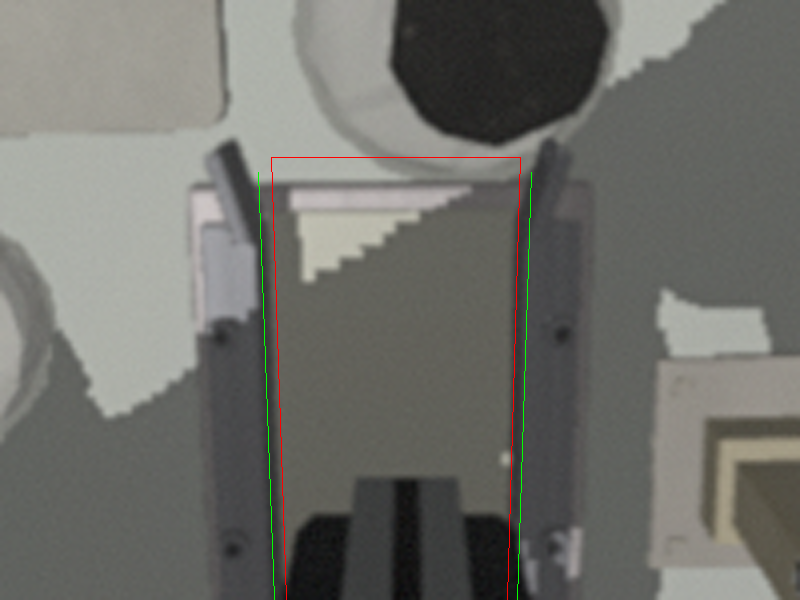

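View pics/t3.png

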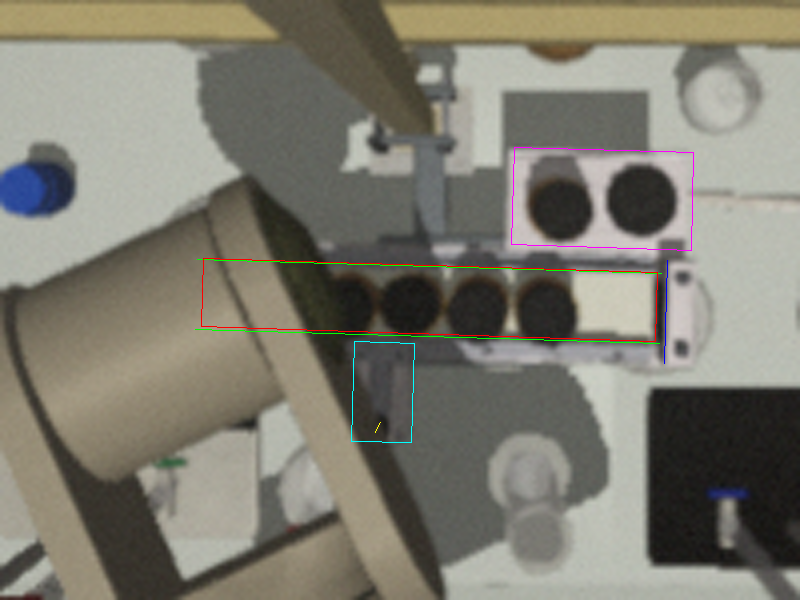

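View pics/scene3.png

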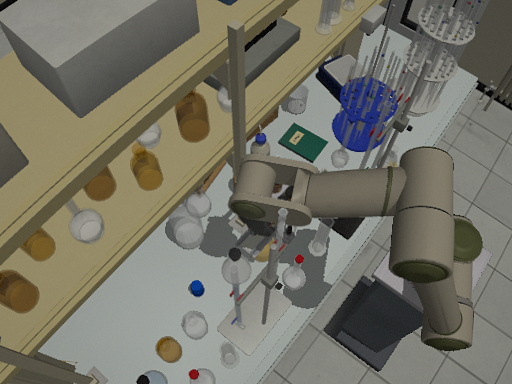

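servo_tool --commands '[{"linear": [-5,-1,0],"angular": [0,0,0],"gripper": -1},{"linear": [-10,-2,0],"angular": [0,0,0],"gripper": -1},{"linear": [-12,-2,0],"angular": [0,0,0],"gripper": -1},{"linear": [-14,-2,0],"angular": [0,0,0],"gripper": -1},{"linear": [-16,-2,0],"angular": [0,0,0],"gripper": -1},{"linear": [-18,-2,0],"angular": [0,0,0],"gripper": -1},{"linear": [-20,-2,0],"angular": [0,0,0],"gripper": -1},{"linear": [-22,-2,0],"angular": [0,0,0],"gripper": -1},{"linear": [-24,-2,0],"angular": [0,0,0],"gripper": -1},{"linear": [-26,-2,0],"angular": [0,0,0],"gripper": -1},{"linear": [-28,-2,0],"angular": [0,0,0],"gripper": -1},{"linear": [-30,-2,0],"angular": [0,0,0],"gripper": -1},{"linear": [-32,-2,0],"angular": [0,0,0],"gripper": -1},{"linear": [-34,-2,0],"angular": [0,0,0],"gripper": -1},{"linear": [-36,-2,0],"angular": [0,0,0],"gripper": -1},{"linear": [-38,-2,0],"angular": [0,0,0],"gripper": -1},{"linear": [-40,-2,0],"angular": [0,0,0],"gripper": -1}]'

```text
time_s: 5.6
position: [0.4746, 0.3213, 0.2087]
tool_rot: [[0.026, 1.0, 0.0], [1.0, -0.026, 0.0], [0.0, 0.0, -1.0]]
ft_force: [-2.4, 2.5, 3.0]
grip_width: 0.0004
```

```bash
python3 - <<'E'
from h import *
o=env.observe();print(o['time_s'],o['position'],o['ft_force'],o['wrist_torque'])
for n in ["top","wrist"]:
    p=get(n)
    if n=="wrist": cv2.imwrite("pics/w4.png",p["frame"])
    elif n=="top":ov(p,[.474,.2475,-1.596],(130,150),"pics/t4.png")
E
```

```text
5.6 [0.47463832 0.32126525 0.20867685] [-2.36344454  2.46967824  3.02474344] [0.36942676 0.07775195 0.00715069]
```

View pics/t4.png

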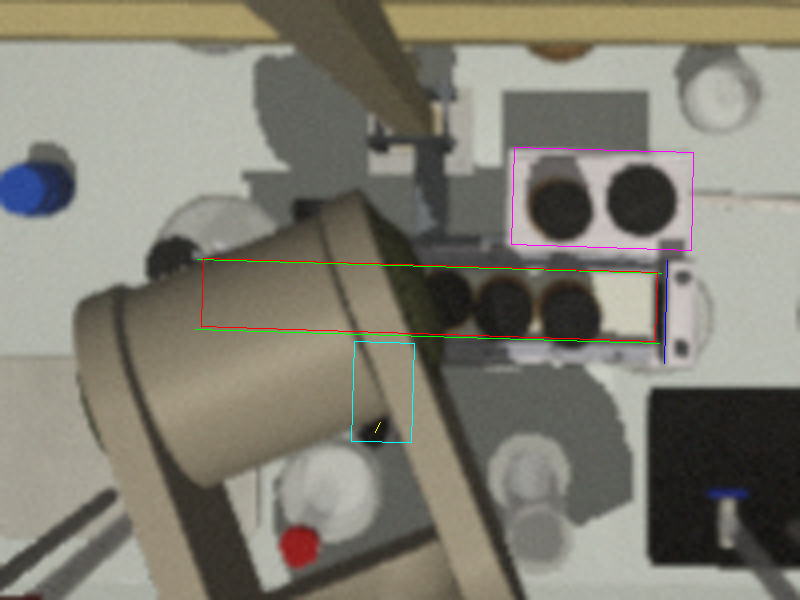

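```bash
python3 - <<'E'
from h import *
p=get("scene");cv2.imwrite("pics/s4.png",cv2.resize(p["frame"][140:290,180:380],(800,600),interpolation=cv2.INTER_CUBIC))
print(env.observe()['ft_force'])
p=get("top");print([(r["confidence"],r["extent"]) for r in env.trace(p,"jar_1")]);print(env.observe()['ft_force'])
E
```

```text
[-0.20151432  0.22006036  0.07553641]
[(0.7, [262.3, 221.4, 282.0, 238.9]), (0.66, [130.6, 193.7, 146.8, 205.1]), (0.47, [251.8, 219.3, 263.0, 233.4])]
[-0.0050894   0.31543558  1.06946249]
```

View pics/s4.png

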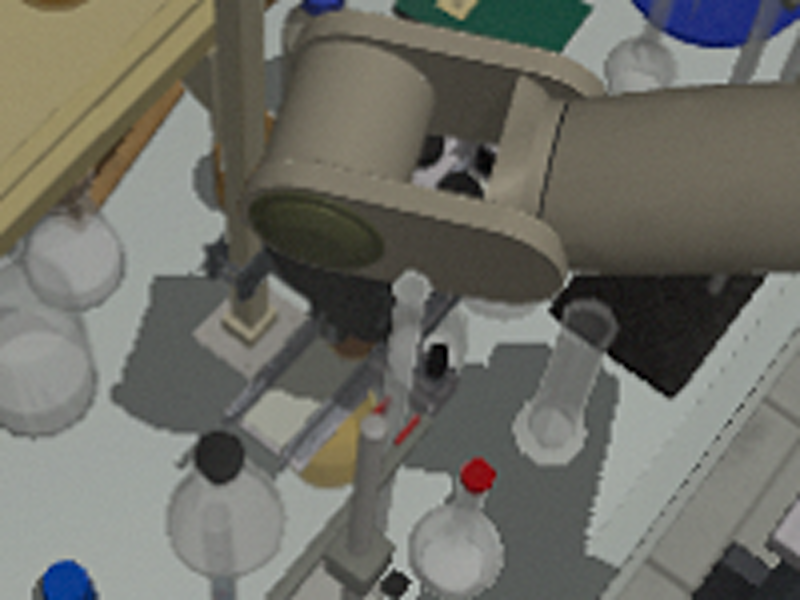

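View pics/w4.png

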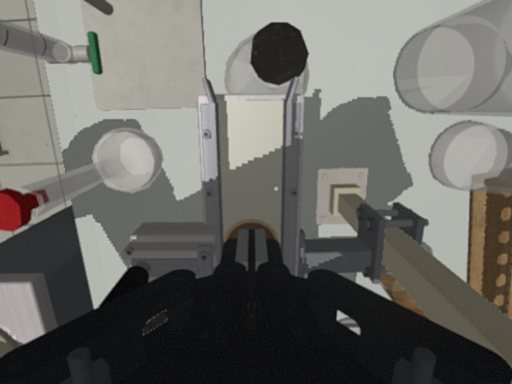

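```bash
python3 - <<'E'
from h import *
o=env.observe();p=get("wrist");cv2.imwrite("pics/w5.png",cv2.resize(p["frame"][180:330,160:360],(800,600),interpolation=cv2.INTER_CUBIC))
print(o['position'])
for uv in [(251,221),(251,229)]:
    for z in (.168,.197,.218): print(uv,z,onplane(p,uv,z).round(4))
q=o['position']
for dx in(-.011,0,.011): print(dx,proj(p,q+o['tool_rot']@np.array([dx,0,.011])),proj(p,q+o['tool_rot']@np.array([dx,0,-.01])))
E
```

```text
[0.47456453 0.32120306 0.20840634]
(251, 221) 0.168 [0.475  0.3135 0.168 ]
(251, 221) 0.197 [0.4753 0.3249 0.197 ]
(251, 221) 0.218 [0.4755 0.3331 0.218 ]
(251, 229) 0.168 [0.4748 0.3072 0.168 ]
(251, 229) 0.197 [0.4751 0.3196 0.197 ]
(251, 229) 0.218 [0.4754 0.3285 0.218 ]
-0.011 [249.99440333 243.14402138] [249.8492044  259.69665219]
0 [249.99834073 226.81960462] [249.85055323 241.65125155]
0.011 [250.00264204 209.91868145] [249.85227102 222.8761762 ]
```

View pics/w5.png

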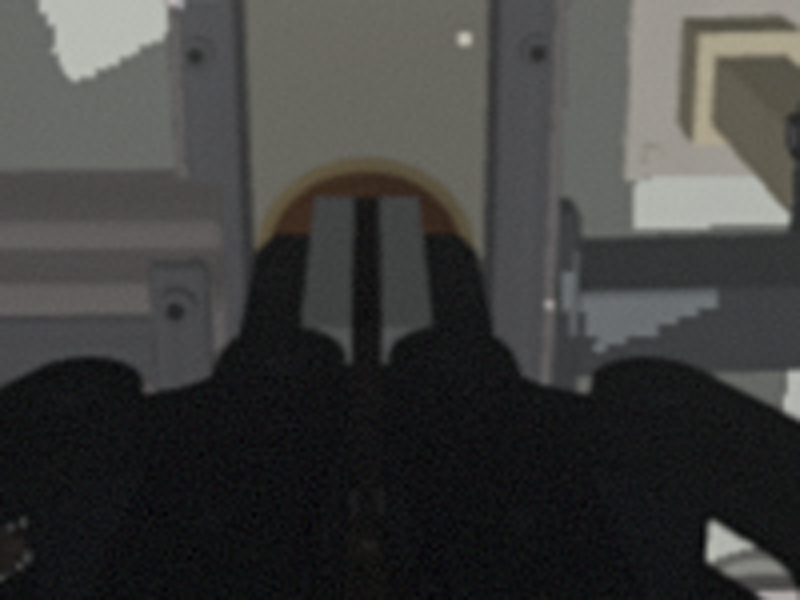

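servo_tool --commands '[{"linear": [5,-1,0],"angular": [0,0,0],"gripper": -1},{"linear": [10,-1,0],"angular": [0,0,0],"gripper": -1},{"linear": [12,-1,5],"angular": [0,0,0],"gripper": -1},{"linear": [12,-1,10],"angular": [0,0,0],"gripper": -1},{"linear": [12,-1,15],"angular": [0,0,0],"gripper": -1},{"linear": [12,-1,15],"angular": [0,0,0],"gripper": -1}]'

```text
time_s: 6.5
position: [0.4736, 0.3332, 0.1926]
tool_rot: [[0.026, 1.0, -0.002], [1.0, -0.026, -0.001], [-0.001, -0.002, -1.0]]
ft_force: [-0.6, 0.1, 1.0]
grip_width: 0.0003
```

```bash
python3 - <<'E'
from h import *
o=env.observe();p=get("wrist");cv2.imwrite("pics/w6.png",cv2.resize(p["frame"][180:330,160:360],(800,600),interpolation=cv2.INTER_CUBIC))
print(o['position'],o['ft_force'],p["M"][:3,3])
for uv in [(251,221),(251,229)]:
    for z in (.168,.182,.2): print(uv,z,onplane(p,uv,z).round(4))
E
```

```text
[0.47355704 0.33315218 0.19257805] [-0.56073118  0.05335011  0.99265284] [0.47629736 0.40275166 0.34880381]
(251, 221) 0.168 [0.4741 0.3316 0.168 ]
(251, 221) 0.182 [0.4743 0.3371 0.182 ]
(251, 221) 0.2 [0.4745 0.3442 0.2   ]
(251, 229) 0.168 [0.4739 0.3259 0.168 ]
(251, 229) 0.182 [0.4741 0.3319 0.182 ]
(251, 229) 0.2 [0.4744 0.3395 0.2   ]
```

View pics/w6.png

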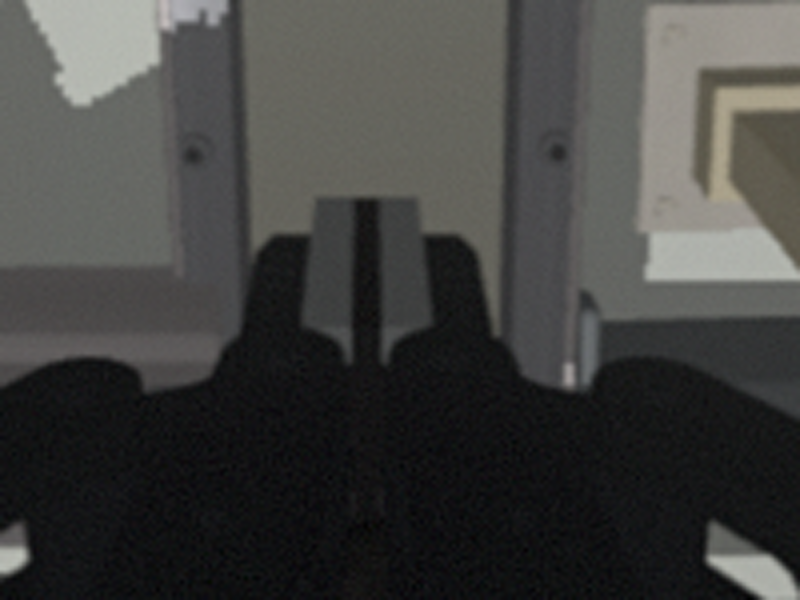

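servo_tool --commands '[{"linear": [-5,1,0],"angular": [0,0,0],"gripper": -1},{"linear": [-9,1,0],"angular": [0,0,0],"gripper": -1},{"linear": [-11,1,0],"angular": [0,0,0],"gripper": -1},{"linear": [-13,1,0],"angular": [0,0,0],"gripper": -1},{"linear": [-15,1,0],"angular": [0,0,0],"gripper": -1},{"linear": [-17,1,0],"angular": [0,0,0],"gripper": -1},{"linear": [-19,1,0],"angular": [0,0,0],"gripper": -1},{"linear": [-21,1,0],"angular": [0,0,0],"gripper": -1},{"linear": [-23,1,0],"angular": [0,0,0],"gripper": -1},{"linear": [-25,1,0],"angular": [0,0,0],"gripper": -1},{"linear": [-27,1,0],"angular": [0,0,0],"gripper": -1},{"linear": [-29,1,0],"angular": [0,0,0],"gripper": -1},{"linear": [-31,1,0],"angular": [0,0,0],"gripper": -1},{"linear": [-33,1,0],"angular": [0,0,0],"gripper": -1}]'

```text
time_s: 7.95
position: [0.474, 0.3003, 0.1936]
tool_rot: [[0.026, 1.0, -0.0], [1.0, -0.026, 0.0], [0.0, -0.0, -1.0]]
ft_force: [0.3, 2.1, 0.7]
grip_width: -0.0001
```

```bash
python3 - <<'E'
from h import *
o=env.observe();print(o['time_s'],o['position'],o['ft_force'])
p=get("top");ov(p,[.474,.2475,-1.596],(130,150),"pics/t7.png")
p=get("wrist");cv2.imwrite("pics/w7.png",cv2.resize(p["frame"][180:330,160:360],(800,600),interpolation=cv2.INTER_CUBIC))
print(env.observe()['ft_force'])
E
```

```text
7.95 [0.47403601 0.30025106 0.19360834] [0.33031609 2.12682745 0.70287968]
[-0.16658568 -0.14145763  0.35166211]
```

View pics/t7.png

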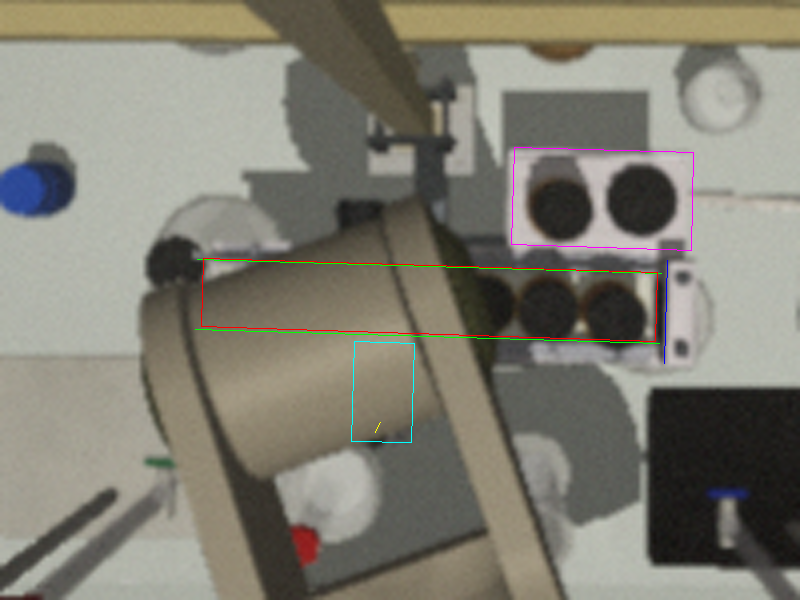

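View pics/w7.png

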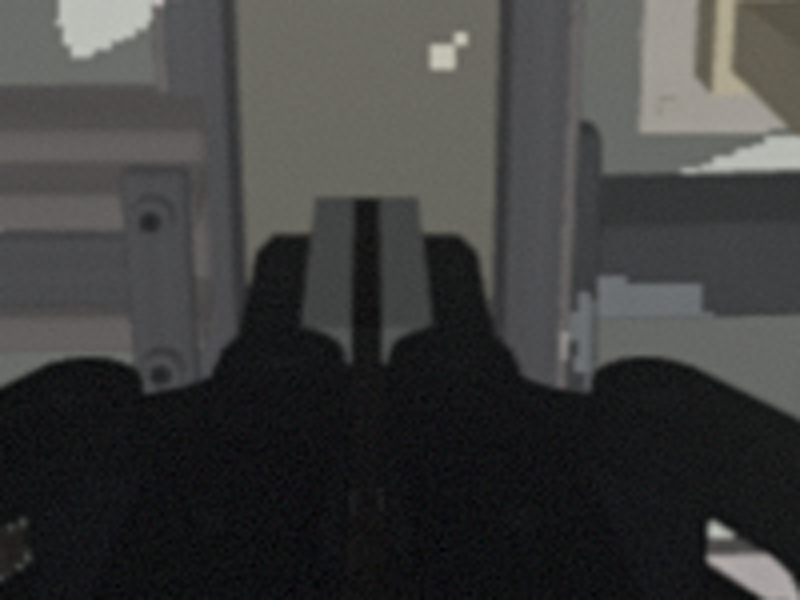

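servo_tool --commands '[{"linear": [-2,0,0],"angular": [0,0,0],"gripper": -1},{"linear": [-4,0,0],"angular": [0,0,0],"gripper": -1},{"linear": [-6,0,0],"angular": [0,0,0],"gripper": -1},{"linear": [-7,0,0],"angular": [0,0,0],"gripper": -1},{"linear": [-8,0,0],"angular": [0,0,0],"gripper": -1},{"linear": [-9,0,0],"angular": [0,0,0],"gripper": -1}]'

```text
time_s: 8.65
position: [0.4739, 0.2919, 0.1938]
tool_rot: [[0.026, 1.0, 0.0], [1.0, -0.026, 0.001], [0.001, 0.0, -1.0]]
ft_force: [-0.4, 6.7, 2.4]
grip_width: 0.0002
```

servo_tool --commands '[{"linear": [-1,0,0],"angular": [0,0,0],"gripper": -1},{"linear": [-2,0,0],"angular": [0,0,0],"gripper": -1}]'

```text
time_s: 8.85
position: [0.4739, 0.2913, 0.1944]
tool_rot: [[0.026, 1.0, 0.002], [1.0, -0.026, 0.005], [0.005, 0.002, -1.0]]
ft_force: [-1.3, 13.5, 5.3]
grip_width: 0.0001
```

servo_tool --commands '[{"linear": [-1,0,0],"angular": [0,0,0],"gripper": -1}]'

```text
time_s: 8.95
position: [0.474, 0.291, 0.1947]
tool_rot: [[0.025, 1.0, 0.002], [1.0, -0.025, 0.006], [0.006, 0.002, -1.0]]
ft_force: [0.2, 17.9, 5.5]
grip_width: -0.0001
```

servo_tool --commands '[{"linear": [-1,0,0],"angular": [0,0,0],"gripper": -1}]'

```text
time_s: 9.05
position: [0.474, 0.2908, 0.1949]
tool_rot: [[0.025, 1.0, 0.003], [1.0, -0.025, 0.008], [0.008, 0.003, -1.0]]
ft_force: [-0.7, 21.5, 6.1]
grip_width: -0.0002
```

```bash
python3 - <<'E'
from h import *
o=env.observe();print(o['time_s'],o['position'],o['ft_force'])
p=get("top");ov(p,[.474,.2475,-1.596],(130,150),"pics/t8.png")
print(env.observe()['ft_force'])
E
```

```text
9.05 [0.47401087 0.29078915 0.19492546] [-0.66973888 21.48925407  6.11052212]
[-1.08093527 18.38927629  5.04964026]
```

View pics/t8.png

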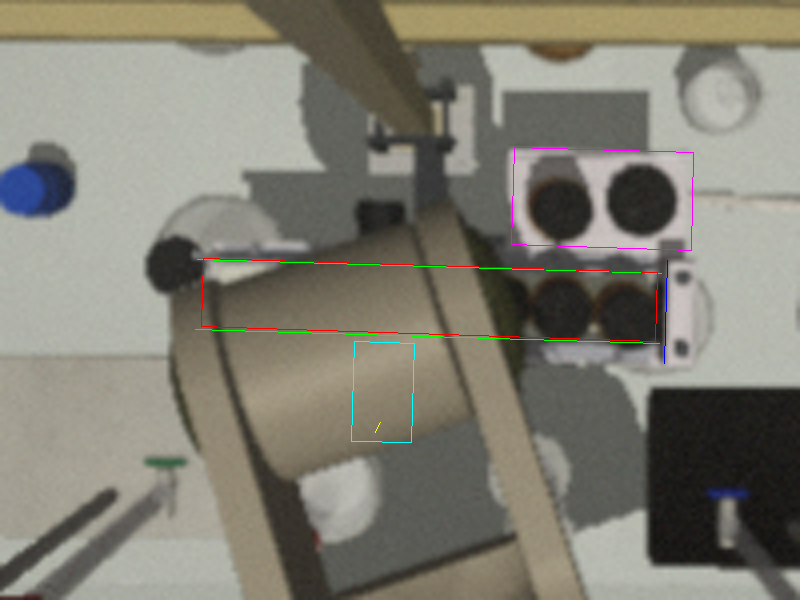

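servo_tool --commands '[{"linear": [1,0,0],"angular": [0,0,0],"gripper": -1},{"linear": [2,0,0],"angular": [0,0,0],"gripper": -1},{"linear": [3,0,0],"angular": [0,0,0],"gripper": -1},{"linear": [4,0,0],"angular": [0,0,0],"gripper": -1},{"linear": [5,0,0],"angular": [0,0,0],"gripper": -1},{"linear": [6,0,0],"angular": [0,0,0],"gripper": -1},{"linear": [8,0,0],"angular": [0,0,0],"gripper": -1},{"linear": [12,0,0],"angular": [0,0,0],"gripper": -1},{"linear": [18,0,0],"angular": [0,0,0],"gripper": -1},{"linear": [26,0,0],"angular": [0,0,0],"gripper": -1},{"linear": [36,0,-15],"angular": [0,0,0],"gripper": -1},{"linear": [46,0,-45],"angular": [0,0,0],"gripper": -1},{"linear": [46,0,-75],"angular": [0,0,0],"gripper": -1},{"linear": [46,0,-105],"angular": [0,0,0],"gripper": -1},{"linear": [46,0,-115],"angular": [0,0,0],"gripper": -1},{"linear": [46,0,-115],"angular": [0,0,0],"gripper": -1}]'

```text
time_s: 10.7
position: [0.4751, 0.3339, 0.3094]
tool_rot: [[0.026, 1.0, 0.002], [1.0, -0.026, 0.001], [0.001, 0.002, -1.0]]
ft_force: [0.1, 0.5, -0.2]
grip_width: 0.0001
```

```bash
python3 - <<'E'
from h import *
o=env.observe();print(o['time_s'],o['position'],o['ft_force'])
p=get("wrist");cv2.imwrite("pics/w9.png",p["frame"]);ov(p,[.474,.2475,-1.596],(150,110),"pics/w9o.png")
p=get("top");ov(p,[.474,.2475,-1.596],(130,150),"pics/t9.png")
E
```

```text
10.7 [0.47511359 0.33385925 0.30935482] [ 0.11375402  0.53720087 -0.22707204]
```

View pics/w9o.png

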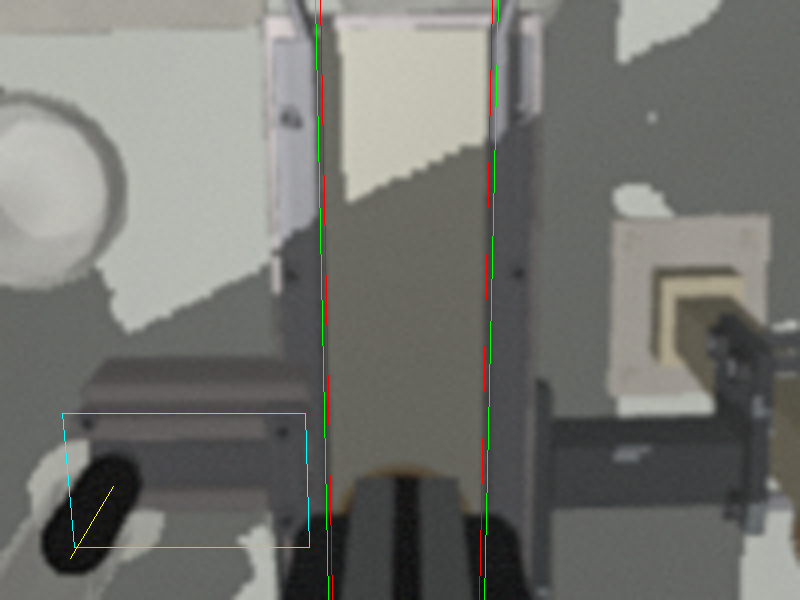

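View pics/t9.png

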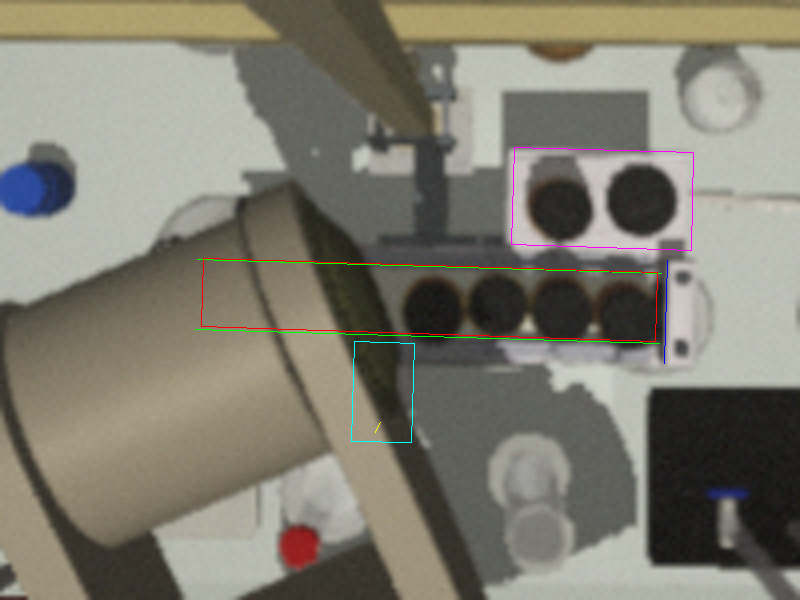

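```bash
python3 - <<'E'
from h import *
o=env.observe();p=get("wrist")
cv2.imwrite("pics/w10.png",cv2.resize(p["frame"][200:275,140:240],(800,600),interpolation=cv2.INTER_CUBIC))
im=p["frame"].astype(int).max(2)[200:262,150:192]
m=(im<45).astype(np.uint8)
n,l,s,c=cv2.connectedComponentsWithStats(m);k=1+np.argmax(s[1:,4]);print(s[k]+np.array([150,200,0,0,0]),c[k]+[150,200])
uv=c[k]+[150,200];print("mid",onplane(p,uv,.226)); 
for z in (.207,.245):print(proj(p,L2W([.474,.2475,-1.596],(-.044,-.07,z-.16))))
print(L2W([.474,.2475,-1.596],(-.044,-.07,0)))
for r in env.trace(p,"keeper_pin"): print(r["confidence"],r["extent"])
E
```

```text
[161 224  25  30 453] [172.81677704 238.70198675]
mid [0.40469575 0.29447216 0.226     ]
[178.56914399 231.36027596]
[167.55172246 249.83714681]
[0.40513108 0.2932501  0.16      ]
```

View pics/w10.png

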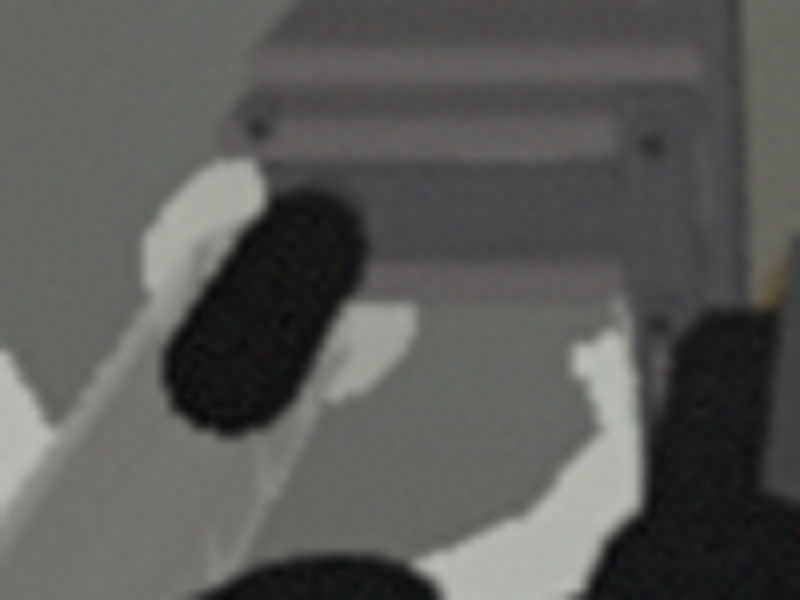

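servo_tool --commands '[{"linear": [-8,-22,0],"angular": [0,0,0],"gripper": -1},{"linear": [-17,-44,0],"angular": [0,0,0],"gripper": -1},{"linear": [-26,-66,0],"angular": [0,0,0],"gripper": -1},{"linear": [-35,-88,0],"angular": [0,0,0],"gripper": -1},{"linear": [-43,-110,0],"angular": [0,0,0],"gripper": -1},{"linear": [-43,-110,15],"angular": [0,0,0],"gripper": -1},{"linear": [-43,-110,30],"angular": [0,0,0],"gripper": -1},{"linear": [-43,-110,45],"angular": [0,0,0],"gripper": -1},{"linear": [-43,-110,55],"angular": [0,0,0],"gripper": -1},{"linear": [-43,-110,55],"angular": [0,0,0],"gripper": -1}]'

```text
time_s: 11.9
position: [0.3632, 0.293, 0.252]
tool_rot: [[0.026, 1.0, -0.003], [1.0, -0.026, -0.001], [-0.002, -0.003, -1.0]]
ft_force: [-0.2, 0.6, -0.0]
grip_width: 0.0001
```

```bash
python3 - <<'E'
from h import *
o=env.observe();print(o['time_s'],o['position'],o['ft_force'])
p=get("wrist");cv2.imwrite("pics/w11.png",p["frame"])
p=get("top");ov(p,[.474,.2475,-1.596],(130,150),"pics/t11.png")
p=get("scene");cv2.imwrite("pics/s11.png",cv2.resize(p["frame"][140:290,180:380],(800,600),interpolation=cv2.INTER_CUBIC))
E
```

```text
11.9 [0.36321075 0.29300494 0.25204359] [-0.17326875  0.57290711 -0.01839462]
```

View pics/w11.png

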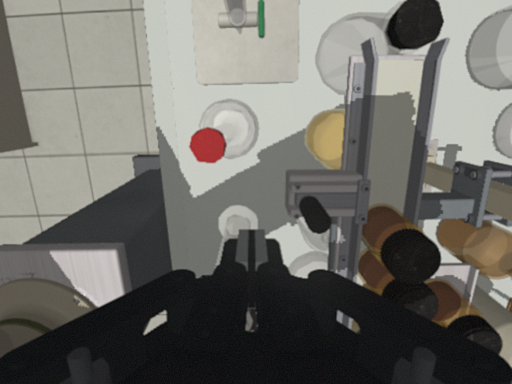

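View pics/t11.png

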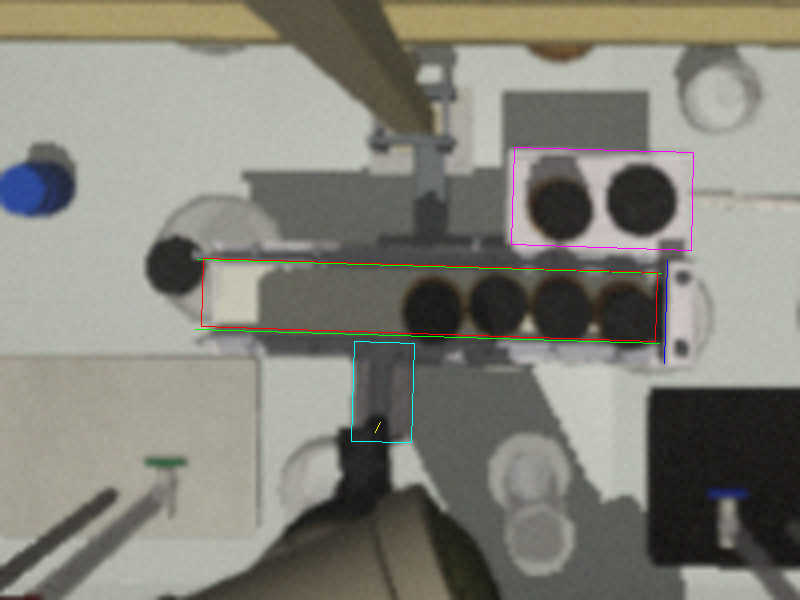

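View pics/s11.png

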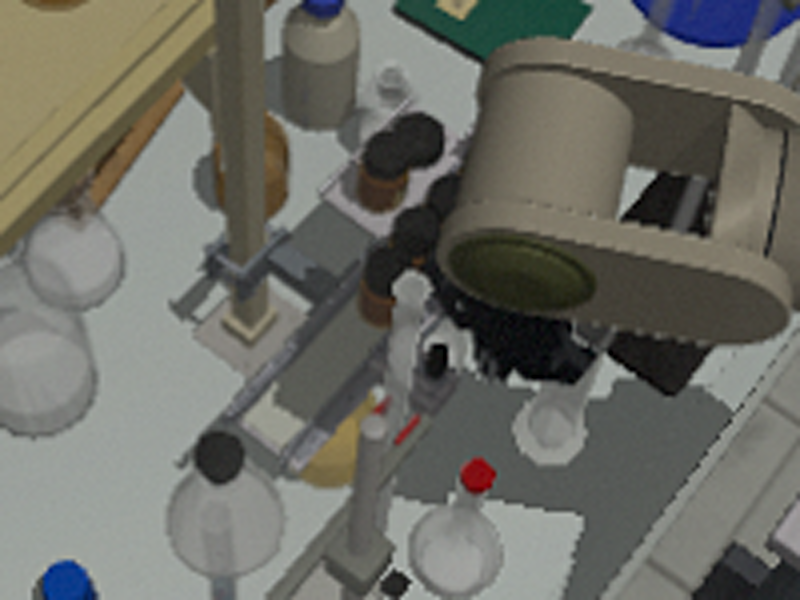

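servo_tool --commands '[{"linear": [0,0,12],"angular": [0,0,0],"gripper": -1},{"linear": [0,0,24],"angular": [0,0,0],"gripper": -1},{"linear": [0,0,29],"angular": [0,0,0],"gripper": -1},{"linear": [1,5,29],"angular": [0,0,0],"gripper": -1},{"linear": [1,10,29],"angular": [0,0,0],"gripper": -1},{"linear": [1,14,29],"angular": [0,0,0],"gripper": -1},{"linear": [1,17,29],"angular": [0,0,0],"gripper": -1},{"linear": [1,20,29],"angular": [0,0,0],"gripper": -1},{"linear": [1,23,29],"angular": [0,0,0],"gripper": -1},{"linear": [1,26,29],"angular": [0,0,0],"gripper": -1},{"linear": [1,29,29],"angular": [0,0,0],"gripper": -1},{"linear": [1,32,29],"angular": [0,0,0],"gripper": -1},{"linear": [1,34,29],"angular": [0,0,0],"gripper": -1}]'

```text
time_s: 13.35
position: [0.398, 0.2934, 0.2246]
tool_rot: [[0.026, 1.0, -0.0], [1.0, -0.026, 0.0], [0.0, -0.0, -1.0]]
ft_force: [-1.4, 0.3, 0.2]
grip_width: 0.0003
```

```bash
python3 - <<'E'
from h import *
o=env.observe();print(o['time_s'],o['position'],o['ft_force'])
p=get("wrist");cv2.imwrite("pics/w12.png",p["frame"])
p=get("top");ov(p,[.474,.2475,-1.596],(130,150),"pics/t12.png")
p=get("scene");cv2.imwrite("pics/s12.png",cv2.resize(p["frame"][140:290,180:380],(800,600),interpolation=cv2.INTER_CUBIC))
E
```

```text
13.35 [0.39804011 0.29342164 0.22462348] [-1.39476317  0.31705722  0.21953519]
```

View pics/w12.png

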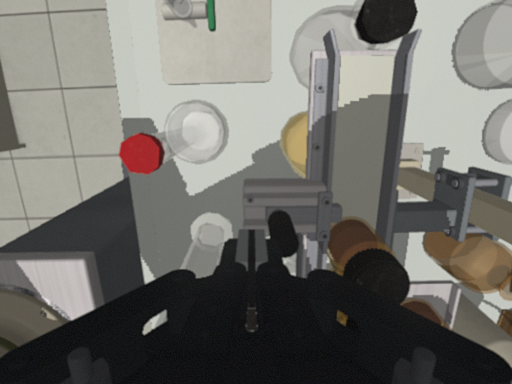

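View pics/s12.png

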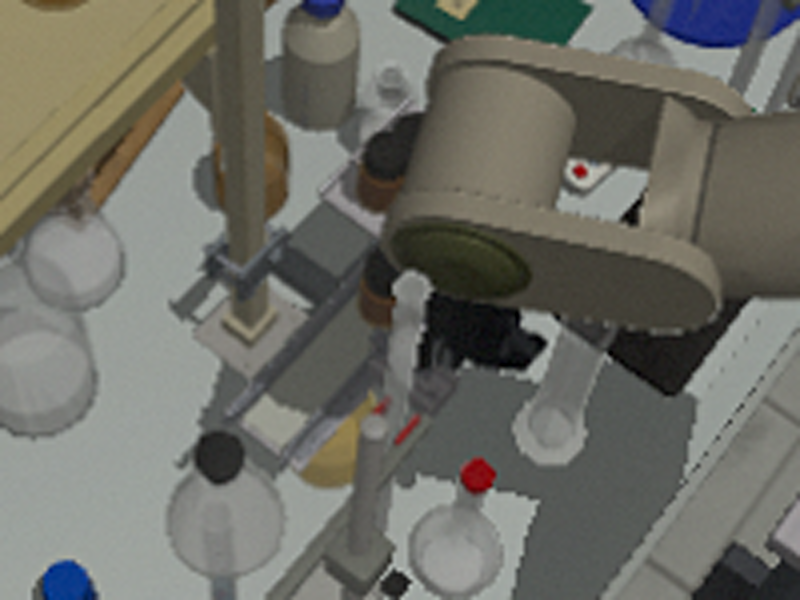

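servo_tool --commands '[{"linear": [0,2,0],"angular": [0,0,0],"gripper": -1},{"linear": [0,4,0],"angular": [0,0,0],"gripper": -1},{"linear": [0,6,0],"angular": [0,0,0],"gripper": -1},{"linear": [0,8,0],"angular": [0,0,0],"gripper": -1},{"linear": [0,10,0],"angular": [0,0,0],"gripper": -1},{"linear": [0,12,0],"angular": [0,0,0],"gripper": -1}]'

```text
time_s: 14.1
position: [0.41, 0.2931, 0.2246]
tool_rot: [[0.026, 1.0, -0.0], [1.0, -0.026, 0.0], [0.0, -0.0, -1.0]]
ft_force: [-2.5, -0.3, -0.1]
grip_width: -0.0002
```

servo_tool --commands '[{"linear": [0,2,0],"angular": [0,0,0],"gripper": -1},{"linear": [0,3,0],"angular": [0,0,0],"gripper": -1}]'

```text
time_s: 14.3
position: [0.4131, 0.2931, 0.2246]
tool_rot: [[0.026, 1.0, 0.0], [1.0, -0.026, 0.0], [0.0, 0.0, -1.0]]
ft_force: [-0.7, 1.0, 0.2]
grip_width: -0.0001
```

servo_tool --commands '[{"linear": [0,1,0],"angular": [0,0,0],"gripper": -1},{"linear": [0,2,0],"angular": [0,0,0],"gripper": -1}]'

```text
time_s: 14.5
position: [0.4149, 0.293, 0.2246]
tool_rot: [[0.026, 1.0, -0.0], [1.0, -0.026, 0.0], [0.0, -0.0, -1.0]]
ft_force: [-1.6, 0.6, -0.5]
grip_width: 0.0
```

```bash
python3 - <<'E'
from h import *
p=get("wrist");cv2.imwrite("pics/w13.png",p["frame"]);print(env.observe()['ft_force'])
p=get("top");ov(p,[.474,.2475,-1.596],(130,150),"pics/t13.png")
E
```

```text
[-1.60766436  0.91811559 -0.38213599]
```

View pics/w13.png

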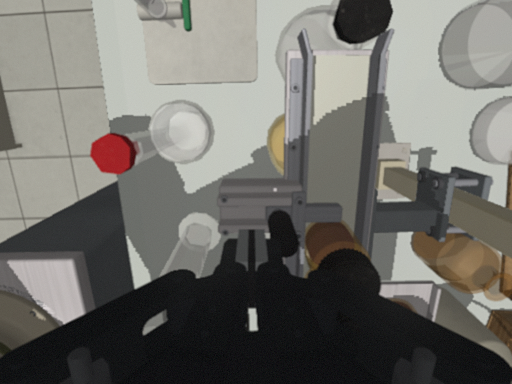

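servo_tool --commands '[{"linear": [0,1,0],"angular": [0,0,0],"gripper": -1},{"linear": [0,2,0],"angular": [0,0,0],"gripper": -1}]'

```text
time_s: 14.8
position: [0.4169, 0.2929, 0.2246]
tool_rot: [[0.026, 1.0, -0.0], [1.0, -0.026, 0.0], [0.0, -0.0, -1.0]]
ft_force: [-1.3, -0.1, 0.2]
grip_width: -0.0003
```

servo_tool --commands '[{"linear": [0,1,0],"angular": [0,0,0],"gripper": -1},{"linear": [0,2,0],"angular": [0,0,0],"gripper": -1}]'

```text
time_s: 15.0
position: [0.4177, 0.2929, 0.2245]
tool_rot: [[0.026, 1.0, -0.003], [1.0, -0.026, -0.0], [-0.0, -0.003, -1.0]]
ft_force: [-9.3, 0.7, 3.0]
grip_width: -0.0
```

servo_tool --commands '[{"linear": [0,1,0],"angular": [0,0,0],"gripper": -1},{"linear": [0,2,0],"angular": [0,0,0],"gripper": -1}]'

```text
time_s: 15.2
position: [0.4182, 0.2929, 0.2244]
tool_rot: [[0.025, 1.0, -0.006], [1.0, -0.025, -0.0], [-0.001, -0.006, -1.0]]
ft_force: [-16.7, 1.4, 6.7]
grip_width: -0.0
```

Hard stop at x ≈ 0.4175, where fully shut was expected. Backing off straight, then up, and looking.

servo_tool --commands '[{"linear": [0,-2,0],"angular": [0,0,0],"gripper": -1},{"linear": [0,-5,0],"angular": [0,0,0],"gripper": -1},{"linear": [0,-10,0],"angular": [0,0,0],"gripper": -1},{"linear": [0,-20,0],"angular": [0,0,0],"gripper": -1},{"linear": [0,-35,0],"angular": [0,0,0],"gripper": -1},{"linear": [0,-50,-10],"angular": [0,0,0],"gripper": -1},{"linear": [0,-65,-30],"angular": [0,0,0],"gripper": -1},{"linear": [0,-75,-55],"angular": [0,0,0],"gripper": -1},{"linear": [0,-80,-80],"angular": [0,0,0],"gripper": -1},{"linear": [0,-80,-90],"angular": [0,0,0],"gripper": -1},{"linear": [0,-80,-90],"angular": [0,0,0],"gripper": -1}]'

```text
time_s: 16.3
position: [0.3407, 0.2951, 0.3159]
tool_rot: [[0.026, 1.0, 0.003], [1.0, -0.026, 0.001], [0.001, 0.003, -1.0]]
ft_force: [-0.2, -0.1, -0.4]
grip_width: 0.0003
```

```bash
python3 - <<'E'
from h import *
o=env.observe();print(o['time_s'],o['position'],o['ft_force'])
p=get("wrist");cv2.imwrite("pics/w14.png",p["frame"])
p=get("top");ov(p,[.474,.2475,-1.596],(130,150),"pics/t14.png")
E
```

```text
16.3 [0.34072379 0.29510499 0.31589779] [-0.19521168 -0.14629879 -0.44693777]
```

View pics/w14.png

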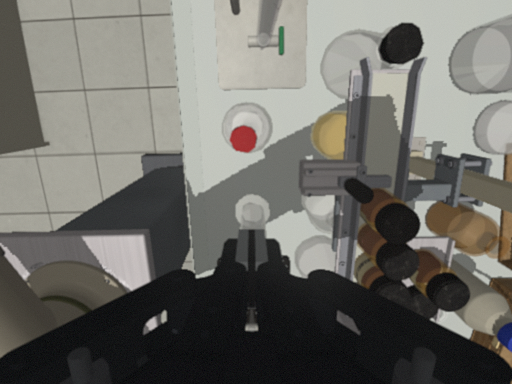

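View pics/t14.png

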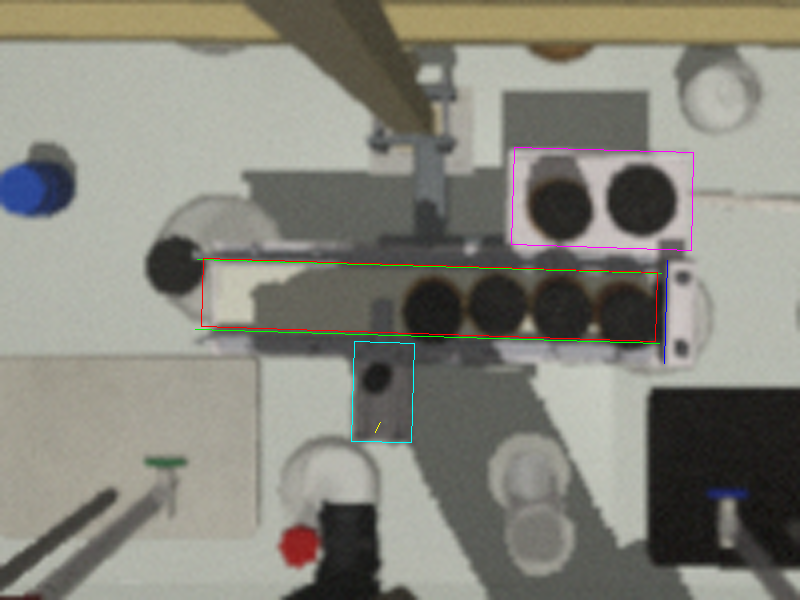

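```bash
python3 - <<'E'
from rig import env
print(env.close_job())
E
```

```text
the job is handed in; nothing more can be done
None
```

The jar row is home against the stop with all four touching, the keeper bolt is shut behind the last jar, and I handed the job in at about 16 s. The hand-in gave no verdict.

**Jars:** I pushed jar_4 from behind with the closed fingers at about 20 mm/s. Partway along I backed off, lowered the tool 15 mm and carried on, because I wasn't sure how high the fingers were touching the jar. The push ended against the stop, with the wrist force rising to about 21 N. After I backed off, the top camera showed the four caps evenly spaced, the front one at the stop, and the row moved about 50 mm.

**Keeper bolt:** I pushed the pin away from the robot until it hit a hard end, with the force rising from about 1.5 N to 17 N. The top camera put the pin's travel at about 29 mm of the nominal 30 mm. The tongue lies across the lane behind jar_4, and the row had not moved since the push home. I saw nothing else on the bench shifted.

**Disagreements:** Before the push, the two cameras differed by 3 to 4 mm on where the lane lies along its length. The finger's contact point also seemed 4 to 7 mm off the nominal half-width of the pad. I therefore took both end positions from the contact forces and checked them in the pictures afterwards.

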